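# Lock a clamp head into the key machine's bayonet socket and hold it home

### The job

The key-cutting machine is missing one of its two clamp heads. Take the head with the round knurled knob and the raised rib on top from the wooden rack, push it down into the empty slotted socket against the spring and twist it a quarter turn clockwise (seen from above), until it stops, so that its lugs catch. Finish while still gripping it and pressing it fully home, its flange flush on the socket; leave the other two heads and everything else on the bench where they are.

Things in the scene. Friction and masses are not known exactly. Their poses are not given: they have to be found in the camera images.
- clamp: Steel head to fit, about 150 g, upright in any one of the rack's wells. Round flange 48 mm across, 5 mm thick; on it a round knurled knob 36 mm across, from 5 to 37 mm above the flange's underside; on top a raised rib 34 x 6 x 5 mm. Origin: centre of the flange's underside; z up along the knob, x along the rib and the lugs below. Half a turn makes no difference.
- lugs (a point): Centre of the clamp head's lug bar, on its axis 13 mm below the origin; axes as the head's. Under the flange is a stem 20 mm across and 20 mm long (last 4 mm tapered); two lugs, one each side, form a bar 36 mm long tip to tip along x, 8 mm wide, 6 mm high, 10 to 16 mm below the flange's underside.
- socket (a point): Centre of the top face, 75 mm above the table, of the empty socket on the machine's carriage: block 60 x 60 mm, steel top plate 6 mm thick with a 24 mm square hole and through it a slot 41 mm long, 13 mm wide along this frame's x; z up. The lugs enter along the slot. An identical socket with its head already locked in is 115 mm away along +x, away from the robot.
- plunger (a joint): Spring plunger in the socket, m pressed down; 0 at rest, 8 mm below the top face; 0.012 with the head's flange flush. Pushes up with 3 N at first touch, 9.6 N at 0.008 (flange 4 mm above the face: lugs just clear under the plate), 13 N flush. Only deeper than that can the head turn, clockwise from above, to a stop about 98 degrees from the slot. Let go, the turned head springs up 4 mm.
- hood (a point): Point on the machine housing's face, at its upper edge nearest the socket: 150 mm from the socket's axis towards -y of the socket frame, 220 mm above the table. The housing stretches from 110 mm nearer the robot to 230 mm beyond the socket. A cutter wheel of 30 mm radius stands 15 mm out of it, 115 mm beyond the socket, and a tracer pin 30 mm out of it facing the socket, 115 mm high.
- rack: Wooden rack 75 x 280 mm, 32 mm high, fixed; three wells 42 mm across in a row along its y axis, 90 mm apart, the middle one at its centre. The heads rest with their flanges on its top face. Origin: centre of its underside.
- square_head: Another head in the rack, same flange, but a square block 26 x 26 x 30 mm on it and no rib. Leave it. Origin: centre of the flange's underside, z up.
- cone_head: Another head in the rack, same flange, with a cone 25 mm high on it. Leave it. Origin: centre of the flange's underside, z up.
- jar: Big clear jar with blue lid, 84 mm across, 120 mm high; bystander. Origin: centre of its underside.
- small_jar: Small clear jar with blue lid, 60 mm across, 85 mm high; bystander. Origin: centre of its underside.
- oil: White oil bottle, 40 mm across, 100 mm high; bystander. Origin: centre of its underside.
- padlock: Brass padlock lying flat, body 42 x 45 x 16 mm, shackle towards its +x; bystander. Origin: centre of the body's underside.
- key: Brass key lying flat, 4 mm thick, blade towards its +x, 58 mm long in all; bystander. Origin: centre of its bow's underside.
- brush: Hand brush lying flat along its x axis, 170 mm long; bystander. Origin: its underside.
There are look-alikes about, which are no part of the job. Leave any red look-alike of the clamp alone.

How it is judged (in metres and radians):
On the way, in this order (a step that is already met when the one before it is completed fails the run):
1. the round-knobbed clamp head is lifted out of the rack in the fingers (height (world z) of clamp above 0.06 m and contact force between the fingers and clamp above 1 N), for 0.2 s.
2. it is pushed down into the socket with its lugs through the slot, against the spring (z of clamp in the frame of socket below 0.006 m and angle between the x axis of clamp and the x axis of socket, either way round below 0.4 rad and x of clamp in the frame of socket between -0.004 and 0.004 m and y of clamp in the frame of socket between -0.004 and 0.004 m), for 0.04 s.
3. it is twisted a quarter turn so that its lugs are under the plate (z of clamp in the frame of socket below 0.005 m and angle between the x axis of clamp and the x axis of socket, either way round above 1.2 rad and x of clamp in the frame of socket between -0.004 and 0.004 m and y of clamp in the frame of socket between -0.004 and 0.004 m), for 0.1 s.
At the end, for the whole second after the job is handed in: The clamp head is in the socket, within 4 mm of its axis and upright within 0.1 rad, its flange less than 2.2 mm above the top face (held down against the spring), its lugs turned at least 69 degrees from the slot, at rest, and the fingers still grip it with more than 2 N (z of clamp in the frame of socket between -0.004 and 0.0022 m and angle between the x axis of clamp and the x axis of socket, either way round above 1.2 rad and x of clamp in the frame of socket between -0.004 and 0.004 m and y of clamp in the frame of socket between -0.004 and 0.004 m and angle between clamp's own z axis and vertical below 0.1 rad and contact force between the fingers and clamp above 2 N and linear speed of clamp below 0.02 m/s); the arm keeps its last pose, push and grip.
It fails at once if one of the other two heads is moved more than 20 mm (distance of any of square_head, cone_head from where it was at the start of the episode above 0.02 m).
It fails at once if something else on the bench is moved more than 30 mm or tipped over (distance of any of jar, small_jar, oil, padlock, key, brush from where it was at the start of the episode above 0.03 m or angle between any of jar, small_jar, oil's own z axis and vertical above 0.6 rad).
It also fails if it takes over 48 s, if anything falls off the work surface, if the arm or the gripper's body presses on something with over 40 N, if the wrist force passes 120 N, or if a joint passes its speed limit or range.

### The arm

A 6-joint arm with a two-finger parallel gripper is mounted at the origin on the work surface. World frame = base frame: x ahead of the robot, y to its left, z up, the work surface at z = 0. Lengths are in m, angles in degrees, forces in N, time in s.
With the tool pointing down it reaches from about 0.275 to 0.775 m from the base axis. Payload 14.6 kg.
Tool frame: the origin (TCP) lies between the finger pads; the fingertips stand 19 mm ahead of it and the grasp point (between the pads) is the TCP; z points along the fingers, y is the line along which they close (so a half turn about z gives the same grasp; the last joint's range is limited). The gripper opens to 85 mm and grips with 20 to 120 N. Pads are 22 mm wide; open, the fingers measure 114 mm over their backs; the gripper's body (76 mm by 85 mm) begins 54 mm behind the grasp point. The pads swing forward as they close: fully open they stand 13 mm farther back than shut.
Start: joints at [-75.075, 15.075, -2.767, 72.158, 0, 81.102], TCP at [0.212, -0.48, 0.25] pointing down, gripper open.
Joint ranges: [-151.79, 151.79], [-50.71, 97.33], [-67.44, 78.34], [-121.81, 120.89], [-77.56, 73.72], [-180, 180]. Speed limits (degrees/s): [108.29, 108.29, 147.25, 159.86, 180, 180].

### API

Orientations are given as [roll, pitch, yaw] about the fixed x, y, z axes, in that order (R = Rz(yaw) Ry(pitch) Rx(roll)).
In Python, from rig import ctrl gives the robot as it stands.
- The arm moves only by the tool play_rows, never from a script. Its argument "motion" is a list of rows, each a list of 2 entries, a list of its own where there are three numbers: the shift along the tool's x, y, z in mm, then the turn, a rotation vector about the tool's x, y, z in rad. In form: [[[tx, ty, tz], [ax, ay, az]], ...]. A call has 1 to 20 rows; each row is the pose to reach, as a shift and turn from the pose commanded when the call began, along the tool's axes at that moment; what a row does not reach only later rows make up. A row lasts 1/12 s, in which the tool goes at most 41.7 mm and 7.16 degrees, less where a joint would pass 70% of its speed; a pose out of reach is approached as far as the arm can. A call with a gripper value outside its range is refused whole. "gripper" is the finger opening in mm, from 0 to 85.4, set as the call begins (left out, the last holds). The fingers move at their own pace and stop on an object; the grip force is fixed at half the most. Time passes only in rows, so rows that repeat a pose let the fingers close. It gives the time, the measured TCP pose, the force, the opening and the grip force at its end, in the units of the state.
- ctrl.get_state(): the state, without advancing time (a new reading comes with each control period).
- ctrl.get_image(name): name is "scene" or "top" or "wrist"; returns the picture (400x640x3 uint8, red, green, blue); there is no depth.
- ctrl.get_calibration(name): a dict with "fovy" (degrees; the focal length in pixels is half the picture's height over the tangent of half this angle, whatever the lens; pixels are square), "cx", "cy" (the principal point, pixels), "dist" ([k1, k2, p1, p2, k3] as OpenCV has them; the pictures are not rectified), "rvec" (rotation vector, rad) and "tvec" (3), from world to camera coordinates, as OpenCV has them. Camera axes: x right, y down, z forward; pixel columns grow to the right and rows downward; lengths in m; the calibration is good to about 2 mm. A picture is of the moment at which its call begins: read the wrist's pose just before it. get_calibration takes no time and is no camera call; for the wrist camera it gives the pose at the moment of the call.
- ctrl.sign_off(): hands the job in; it is judged then, once.
Trained networks look in the newest picture that a camera, given by its name, has taken for a name from the list of things; names that differ only in an ending like _2 or _b are one class to them, and where a whole thing is asked for, a point or a joint stands for the part that bears it (a point fixed in the world has none). Each returns a list of dicts, best first, with "confidence" (0 to 1); they miss things now and then, are a little off and sometimes report something else, mostly with a low value. They report only what shows in the picture. A call takes as long as a camera call. They do not tell look-alikes from the thing itself.
- ctrl.outline_of(camera, thing): "pixels" (400x640 bool, what is visible of it) and "bbox" ([left, top, width, height] in pixels, round what is visible of it).
The state is a dict: "clock": time; "q": joint angles; "dq": joint speeds; "tau": joint torques, N m; "ee_pos": TCP position; "orientation": TCP orientation; "ft_force": force on the tool from outside, world axes, zero at the start; "wrist_torque": the same for the moment, N m; "finger_gap": opening from 0.0 (shut) to 1.0 (fully open); "gripper_force": force on a finger pad.
Only numpy, scipy, OpenCV 4.12 (cv2) and the standard library are available. Lean on these libraries where they do the work, as an engineer would, in place of code of your own. Each camera call takes 0.05 s, during which the arm holds its last target. There are 200 camera calls.

## Working session

There is one attempt and no reset: what is moved stays moved. The work goes in short steps, Python scripts to look and compute and a tool call to move; the robot and the scene stay as the last step left them, time stands still between calls to the robot, and variables do not carry over. Pictures are saved under pics/ and viewed, at most 10 in all, crops included, and the job is handed in when it is done.

Besides the shell and the picture viewer there is one more tool, called after "Request:" in YAML: its name, and indented under it one key for each argument. play_rows: Moves the arm, as the interface text tells. Its arguments: {"type":"object","properties":{"motion":{"type":"array","items":{"type":"array"}},"gripper":{"type":"number"}},"required":["motion"]}

```bash
mkdir -p pics; ls
cat > h.py <<'E'
import numpy as np, cv2
from rig import ctrl
def cal(n):
    c=ctrl.get_calibration(n); f=200/np.tan(np.radians(c["fovy"])/2)
    K=np.array([[f,0,c["cx"]],[0,f,c["cy"]],[0,0,1]]); return K,np.array(c["dist"],float),np.array(c["rvec"],float),np.array(c["tvec"],float)
def ray(n,px,z,C=None):
    K,d,r,t=C or cal(n); R=cv2.Rodrigues(r)[0]
    p=cv2.undistortPoints(np.array(px,float).reshape(-1,1,2),K,d).reshape(-1,2)
    v=np.c_[p,np.ones(len(p))]@R; o=-R.T@t
    return o+v*((z-o[2])/v[:,2])[:,None]
def proj(n,P,C=None):
    K,d,r,t=C or cal(n); return cv2.projectPoints(np.array(P,float).reshape(-1,1,3),r,t,K,d)[0].reshape(-1,2)
def save(n,f):
    im=ctrl.get_image(n); cv2.imwrite("pics/"+f,im[:,:,::-1]); return im
E
python3 - <<'E'
from h import *
for n in["scene","top"]:
    save(n,n+".png")
    for t in["clamp","socket","rack","square_head","cone_head","hood"]:
        try:
            for o in ctrl.outline_of(n,t)[:3]: print(n,t,round(o["confidence"],2),o["bbox"])
        except Exception as e: print(n,t,e)
    K,d,r,t=cal(n); R=cv2.Rodrigues(r)[0]; print(K[0,0],d,-R.T@t)
print(ctrl.get_state())
E
```

```text
pics
scene clamp 0.7 [380.4, 179.7, 18.4, 18.4]
scene clamp 0.63 [377.5, 199.7, 15.6, 15.3]
scene clamp 0.59 [393.5, 220.9, 22.6, 25.5]
scene socket 0.65 [405.2, 265.0, 25.1, 47.2]
scene socket 0.59 [1.8, 145.0, 259.8, 168.5]
scene rack 0.79 [333.2, 204.2, 103.5, 23.9]
scene square_head 0.4 [355.0, 248.3, 33.7, 60.8]
scene cone_head 0.48 [408.2, 199.5, 16.6, 18.5]
scene hood 0.71 [0.0, 141.9, 260.5, 168.2]
380.79245195529745 [-0.03231753  0.          0.          0.          0.        ] [ 1.26558889 -0.06757692  0.65184144]
top clamp 0.68 [220.2, 192.6, 18.3, 19.4]
top clamp 0.66 [210.0, 275.2, 13.2, 20.5]
top clamp 0.55 [231.1, 231.4, 14.8, 22.5]
top socket 0.93 [370.0, 130.5, 229.0, 172.1]
top socket 0.41 [228.8, 232.0, 16.4, 21.4]
top rack 0.54 [317.4, 166.5, 15.6, 14.2]
top rack 0.41 [262.6, 133.2, 17.2, 63.2]
top rack 0.36 [296.6, 126.2, 18.8, 22.2]
top square_head 0.74 [263.2, 234.5, 18.1, 19.7]
top cone_head 0.49 [191.4, 227.9, 20.0, 17.6]
top hood 0.77 [371.9, 132.1, 229.6, 167.0]
429.98362842777067 [0.0009904 0.        0.        0.        0.       ] [ 0.32427728 -0.02025592  1.13392283]
{'clock': 0.7, 'q': array([-7.50732734e+01,  1.50725829e+01, -2.76662806e+00,  7.21581794e+01,
       -8.83373838e-05,  8.11036750e+01]), 'dq': array([-0.05493321, -0.01533589, -0.04012989, -0.03682104,  0.13605002,
        0.10957153]), 'tau': array([ 1.93926877e-03, -6.37311244e+01,  3.84733236e+01,  8.87956830e-04,
        2.06641580e-04,  1.45903488e-05]), 'ee_pos': array([ 0.21206554, -0.48027144,  0.25030068]), 'orientation': array([1.79997435e+02, 4.90849007e-04, 2.38230516e+01]), 'ft_force': array([-0.47416447,  0.04700702, -0.21147535]), 'wrist_torque': array([-0.04608393, -0.0414947 ,  0.00180683]), 'gripper_force': 0.0, 'finger_gap': 0.9980450390418067}
```

View pics/scene.png

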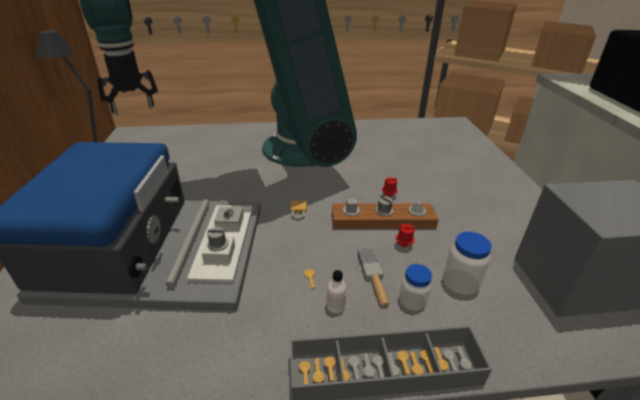

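View pics/top.png

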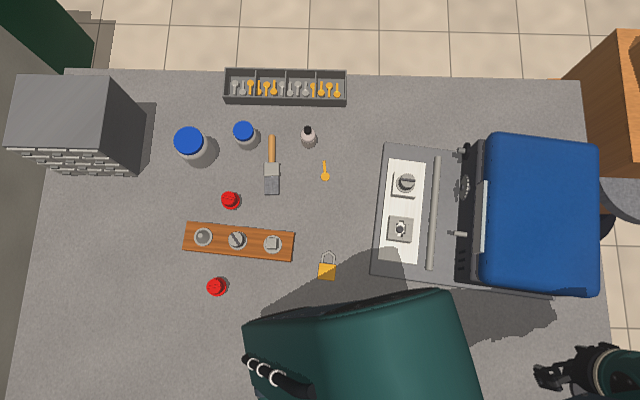

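The clamp sits in the middle well (top ≈ (237,240)), between the cone (203,237) and the square (272,243). The empty socket is at ≈ (400,229) and the locked head at (405,184). Red look-alikes are at (217,287) and (230,200). I'll zoom in next.

Run:
```python
from h import *
im=cv2.imread("pics/top.png")
a=cv2.resize(im[215:265,180:300],None,fx=6,fy=6,interpolation=cv2.INTER_CUBIC)
b=cv2.resize(im[165:255,375:435],None,fx=6,fy=6,interpolation=cv2.INTER_CUBIC)
b=cv2.resize(b,(360,540))
a=cv2.copyMakeBorder(a,0,240,0,0,cv2.BORDER_CONSTANT)[:540,:440]
cv2.imwrite("pics/z.png",np.hstack([a,b]))
print(ray("top",[[203,237],[237,240],[272,243]],0.06), ray("top",[[400,229]],0.075), ray("top",[[405,184]],0.115))
```

```text
[[0.45614285 0.28283063 0.06      ]
 [0.45076519 0.19724157 0.06      ]
 [0.44546681 0.10939545 0.06      ]] [[ 0.48645817 -0.20809072  0.075     ]] [[ 0.59166903 -0.21499791  0.115     ]]
```

View pics/z.png

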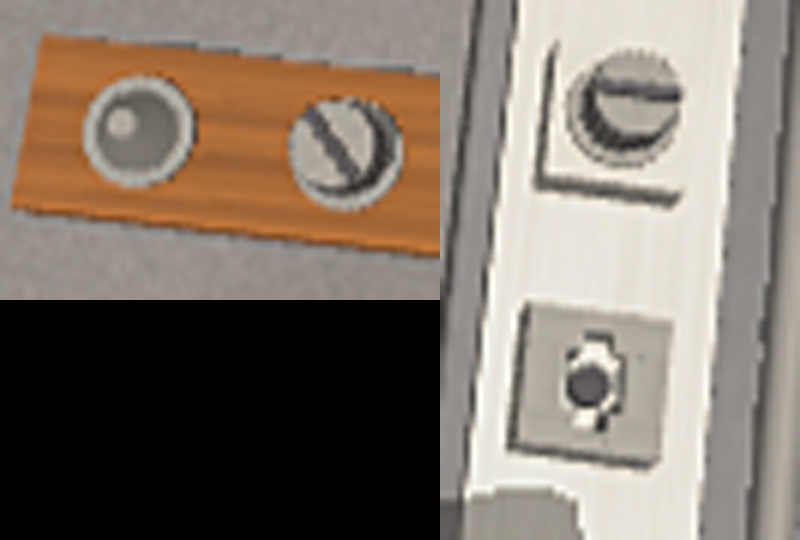

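Request:
play_rows:
  motion:
    - [[470,-525,0],[0,0,-2.4]]
    - [[470,-525,0],[0,0,-2.4]]
    - [[470,-525,0],[0,0,-2.4]]
    - [[470,-525,0],[0,0,-2.4]]
    - [[470,-525,0],[0,0,-2.4]]
    - [[470,-525,0],[0,0,-2.4]]
    - [[470,-525,0],[0,0,-2.4]]
    - [[470,-525,0],[0,0,-2.4]]
    - [[470,-525,0],[0,0,-2.4]]
    - [[470,-525,0],[0,0,-2.4]]
    - [[470,-525,0],[0,0,-2.4]]
    - [[470,-525,0],[0,0,-2.4]]
    - [[470,-525,0],[0,0,-2.4]]
    - [[470,-525,0],[0,0,-2.4]]
    - [[470,-525,0],[0,0,-2.4]]
    - [[470,-525,0],[0,0,-2.4]]
    - [[470,-525,0],[0,0,-2.4]]
    - [[470,-525,0],[0,0,-2.4]]
    - [[470,-525,0],[0,0,-2.4]]
    - [[470,-525,0],[0,0,-2.4]]

```text
clock: 2.37
ee_pos: [0.43, 0.1909, 0.25]
orientation: [-180.0, -0.0, 161.9]
ft_force: [0.0, 0.3, -0.4]
finger_gap: 1.003
gripper_force: 0.0
```

Request:
play_rows:
  motion:
    - [[0,0,0],[0,0,-1.885]]
    - [[0,0,0],[0,0,-1.885]]
    - [[0,0,0],[0,0,-1.885]]
    - [[0,0,0],[0,0,-1.885]]
    - [[0,0,0],[0,0,-1.885]]
    - [[0,0,0],[0,0,-1.885]]
    - [[0,0,0],[0,0,-1.885]]
    - [[0,0,0],[0,0,-1.885]]
    - [[0,0,0],[0,0,-1.885]]
    - [[0,0,0],[0,0,-1.885]]
    - [[0,0,0],[0,0,-1.885]]
    - [[0,0,0],[0,0,-1.885]]
    - [[0,0,0],[0,0,-1.885]]
    - [[0,0,0],[0,0,-1.885]]
    - [[0,0,0],[0,0,-1.885]]
    - [[0,0,0],[0,0,-1.885]]
    - [[0,0,0],[0,0,-1.885]]

```text
clock: 3.78
ee_pos: [0.43, 0.1898, 0.2503]
orientation: [-180.0, 0.0, -90.8]
ft_force: [-0.8, -0.1, 0.1]
finger_gap: 1.001
gripper_force: 0.0
```

Run:
```python
from h import *
s=ctrl.get_state(); print(s["q"],s["ee_pos"],s["orientation"],s["clock"])
C=cal("wrist"); im=save("wrist","w1.png"); K,d,r,t=C;R=cv2.Rodrigues(r)[0];print(-R.T@t,R[2],K[0,0],d)
for x in["clamp","square_head","cone_head","rack"]:
    for o in ctrl.outline_of("wrist",x)[:2]: print(x,o["confidence"],o["bbox"])
print(proj("wrist",[[.45,.197,.037],[.45,.197,.069]],C))
```

```text
[ 1.38745454e+01  9.67414165e+00 -9.99900344e+00  7.03223880e+01
 -5.47013464e-04 -7.52909813e+01] [0.42995991 0.18983937 0.25031033] [-1.79995541e+02  6.05102875e-04 -9.08344733e+01] 3.7833
[0.42805635 0.11486039 0.37584748] [ 0.00510634  0.29386916 -0.95583202] 296.8621845216854 [-0.04973638  0.          0.          0.          0.        ]
clamp 0.81 [373.8, 202.3, 43.7, 44.8]
clamp 0.69 [193.4, 191.6, 43.8, 44.4]
square_head 0.62 [283.4, 86.5, 42.2, 42.2]
cone_head 0.64 [279.6, 237.4, 38.6, 36.6]
rack 0.55 [270.5, 60.4, 67.1, 233.1]
[[302.52051863 183.87974196]
 [300.81691996 190.96231969]]
```

View pics/w1.png

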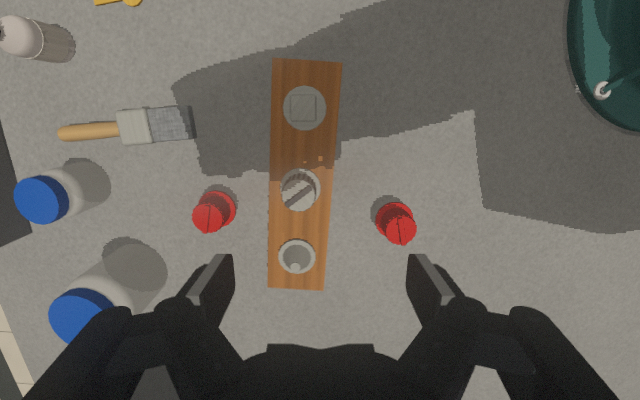

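The clamp is at ≈ (300,190) with its rib running diagonally. The square is at (305,107), the cone at (297,257), and the red look-alikes at (210,213) and (397,222), about 0.1 m either side. Next I'll overlay the model to refine the pose.

```bash
cat > ov.py <<'E'
from h import *
def overlay(im,C,cam,x,y,z0,yaw,s=6,box=None):
    l,t,w,h=box; a=np.radians(yaw)
    out=cv2.resize(im[t:t+h,l:l+w],None,fx=s,fy=s,interpolation=cv2.INTER_CUBIC)
    th=np.linspace(0,2*np.pi,60)
    def dr(P,c):
        p=(proj(cam,P,C)-[l,t]+.5)*s; cv2.polylines(out,[np.int32(p)],True,c,1)
    circ=lambda r,z:np.c_[x+r*np.cos(th),y+r*np.sin(th),np.full(60,z0+z)]
    dr(circ(.024,.005),(0,255,0)); dr(circ(.018,.037),(0,0,255))
    q=np.array([[17,3],[17,-3],[-17,-3],[-17,3]])/1000; R=np.array([[np.cos(a),-np.sin(a)],[np.sin(a),np.cos(a)]])
    dr(np.c_[q@R.T+[x,y],np.full(4,z0+.042)],(255,0,0)); return out
E
cat > p2.py <<'E'
from ov import *
im=cv2.imread("pics/w1.png"); C=cal("wrist")
a=overlay(im,C,"wrist",.4505,.1965,.032,33,box=(270,160,65,65))
im=cv2.imread("pics/top.png"); C=cal("top")
b=overlay(im,C,"top",.4505,.1965,.032,33,box=(205,208,65,65))
cv2.imwrite("pics/o1.png",np.hstack([a,b]))
E
python3 p2.py
```

```text
(no output)
```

View pics/o1.png

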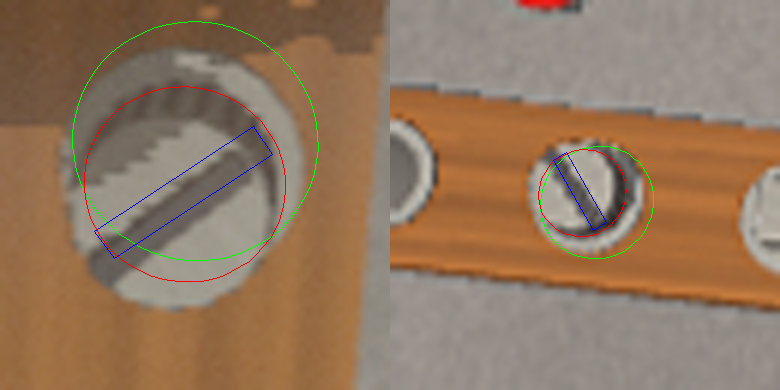

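```bash
sed -i 's/\.4505,\.1965,\.032,33/.4535,.2015,.032,36/; s/o1.png/o2.png/' p2.py; python3 p2.py
```

```text
(no output)
```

View pics/o2.png

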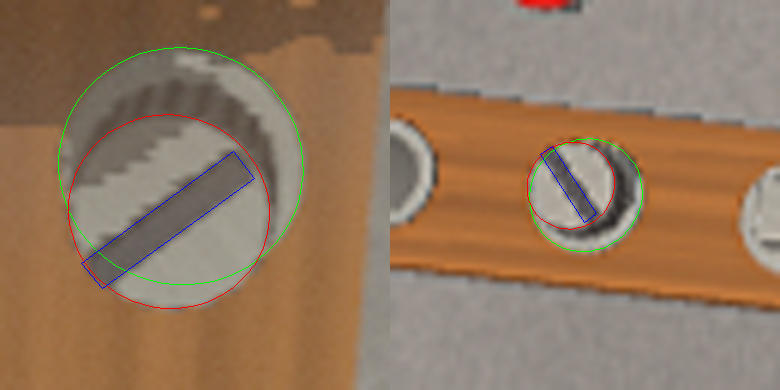

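Request:
play_rows:
  gripper: 60
  motion:
    - [[-6,-12,20],[0,0,0]]
    - [[-12,-23.3,50],[0,0,0]]
    - [[-12,-23.3,80],[0,0,0]]
    - [[-12,-23.3,110],[0,0,0]]
    - [[-12,-23.3,130],[0,0,0]]
    - [[-12,-23.3,145],[0,0,0]]
    - [[-12,-23.3,160],[0,0,0]]
    - [[-12,-23.3,170],[0,0,0]]
    - [[-12,-23.3,180],[0,0,0]]
    - [[-12,-23.3,186],[0,0,0]]
    - [[-12,-23.3,190],[0,0,0]]
    - [[-12,-23.3,190],[0,0,0]]

```text
clock: 5.03
ee_pos: [0.4532, 0.2015, 0.0598]
orientation: [180.0, -0.0, -90.7]
ft_force: [0.1, -0.5, -0.4]
finger_gap: 0.702
gripper_force: 0.0
```

Request:
play_rows:
  gripper: 0
  motion:
    - [[0,0,0],[0,0,0]]
    - [[0,0,0],[0,0,0]]
    - [[0,0,0],[0,0,0]]
    - [[0,0,0],[0,0,0]]
    - [[0,0,0],[0,0,0]]
    - [[0,0,0],[0,0,0]]
    - [[0,0,0],[0,0,0]]
    - [[0,0,0],[0,0,0]]

```text
clock: 5.7
ee_pos: [0.4537, 0.2016, 0.061]
orientation: [-179.9, 0.0, -90.7]
ft_force: [-2.2, 0.1, 6.5]
finger_gap: 0.403
gripper_force: 59.2
```

Request:
play_rows:
  motion:
    - [[0,0,-5],[0,0,0]]
    - [[0,0,-15],[0,0,0]]
    - [[0,0,-30],[0,0,0]]
    - [[0,0,-50],[0,0,0]]
    - [[0,0,-75],[0,0,0]]
    - [[0,0,-100],[0,0,0]]
    - [[0,0,-125],[0,0,0]]
    - [[0,0,-140],[0,0,0]]
    - [[0,0,-150],[0,0,0]]
    - [[0,0,-150],[0,0,0]]

```text
clock: 6.53
ee_pos: [0.4542, 0.2018, 0.2127]
orientation: [-179.8, 0.1, -90.7]
ft_force: [0.8, -0.4, -2.0]
finger_gap: 0.399
gripper_force: 59.9
```

Run:
```python
from h import *
s=ctrl.get_state(); print(s["q"],s["ee_pos"],s["orientation"],s["finger_gap"])
C=cal("wrist"); np.savez("w2.npz",*C); im=save("wrist","w2.png"); save("top","t2.png")
from ov import overlay
x,y,z=s["ee_pos"]
P=proj("wrist",[[x,y,z]],C)[0].astype(int); print(P)
a=overlay(im[:,:,::-1].copy(),C,"wrist",x,y,z-.029,36,s=4,box=(P[0]-50,min(P[1]-50,300),100,100))
b=cv2.imread("pics/top.png"); CT=cal("top")
# socket model
def sock(out,l,t,sc,x,y,yaw):
    q=np.radians(yaw);R=np.array([[np.cos(q),-np.sin(q)],[np.sin(q),np.cos(q)]])
    for w,h,c in[(30,30,(0,0,255)),(20.5,6.5,(0,255,0)),(12,12,(255,0,0))]:
        Q=np.array([[w,h],[w,-h],[-w,-h],[-w,h]])/1000@R.T+[x,y]
        p=(proj("top",np.c_[Q,np.full(4,.075)],CT)-[l,t]+.5)*sc; cv2.polylines(out,[np.int32(p)],True,c,1)
l,t=378,208
o=cv2.resize(b[t:t+40,l:l+40],None,fx=10,fy=10,interpolation=cv2.INTER_CUBIC)
sock(o,l,t,10,.4875,-.2081,-5)
cv2.imwrite("pics/o3.png",np.hstack([a,o]))
```

```text
[ 1.45529828e+01  1.30711977e+01 -1.14852189e+01  6.52375911e+01
 -1.01301388e-03 -7.47810313e+01] [0.45416942 0.20179111 0.21270687] [-1.79800966e+02  5.30971814e-02 -9.06658955e+01] 0.3992046580257861
[318 274]
```

View pics/o3.png

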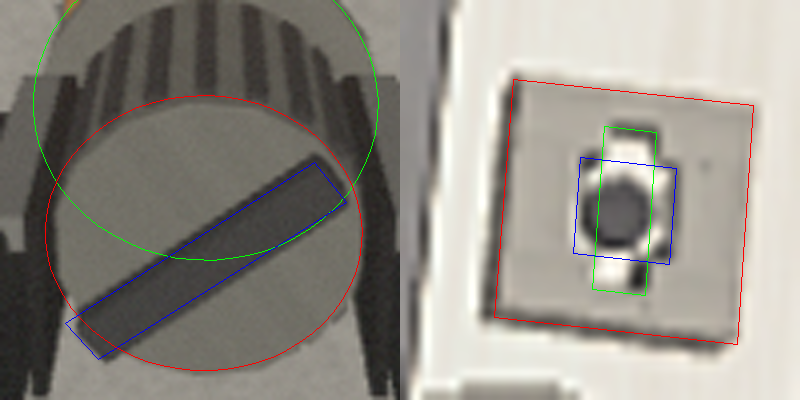

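Request:
play_rows:
  motion:
    - [[15,-2,0],[0,0,0]]
    - [[45,-5,0],[0,0,0]]
    - [[85,-9,0],[0,0,0]]
    - [[125,-13,0],[0,0,0]]
    - [[165,-17,0],[0,0,0]]
    - [[205,-21,0],[0,0,0]]
    - [[245,-25,0],[0,0,0]]
    - [[280,-30,0],[0,0,0]]
    - [[305,-35,0],[0,0,0]]
    - [[322,-38,0],[0,0,0]]
    - [[330,-38,0],[0,0,0]]
    - [[330,-38,0],[0,0,0]]
    - [[330,-38,0],[0,0,0]]

```text
clock: 7.72
ee_pos: [0.4871, -0.1283, 0.2097]
orientation: [179.9, 0.0, -90.7]
ft_force: [-0.8, 0.7, -0.9]
finger_gap: 0.405
gripper_force: 59.9
```

```bash
cat > sk.py <<'E'
from ov import *
import sys
x,y,yaw=map(float,sys.argv[1:4])
out=[]
for n,f in[("wrist","pics/w3.png"),("top","pics/top.png")]:
    C=cal(n); b=cv2.imread(f); p0=proj(n,[[x,y,.075]],C)[0]
    m=36 if n=="wrist" else 20; sc=400/(2*m)
    l,t=(p0-m).astype(int); t=max(t,0)
    o=cv2.resize(b[t:t+2*m,l:l+2*m],(400,400),interpolation=cv2.INTER_CUBIC)
    q=np.radians(yaw);R=np.array([[np.cos(q),-np.sin(q)],[np.sin(q),np.cos(q)]])
    for w,h,c in[(30,30,(0,0,255)),(20.5,6.5,(0,255,0)),(12,12,(255,0,0))]:
        Q=np.array([[w,h],[w,-h],[-w,-h],[-w,h]])/1000@R.T+[x,y]
        p=(proj(n,np.c_[Q,np.full(4,.075)],C)-[l,t]+.5)*sc; cv2.polylines(o,[np.int32(p)],True,c,1)
    out.append(o)
cv2.imwrite(sys.argv[4],np.hstack(out))
E
python3 - <<'E'
from h import *
s=ctrl.get_state(); print(s["q"],s["ee_pos"],s["orientation"],s["finger_gap"])
save("wrist","w3.png"); print(proj("wrist",[[.4875,-.2081,.075]]))
E
python3 sk.py .4875 -.2085 -5 pics/o4.png
```

```text
[-2.40425735e+01  1.39859155e+01 -1.07010194e+01  6.53894730e+01
  1.39893152e-02 -1.13355300e+02] [ 0.48706726 -0.12830496  0.20971923] [ 1.79935398e+02  4.31336037e-02 -9.06873074e+01] 0.40503955973404004
[[317.60698433 104.16792716]]
```

View pics/o4.png

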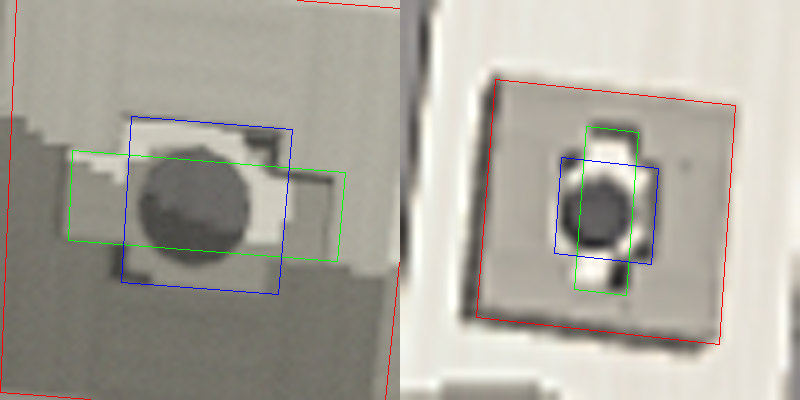

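The socket fits at about (0.4883, −0.2085) with yaw ≈ −5.5°, good to within about 1 mm. Next I'll move above it, align and lower.

Request:
play_rows:
  motion:
    - [[10,0,0],[0,0,0.1]]
    - [[25,-1,0],[0,0,0.2]]
    - [[45,-2,0],[0,0,0.32]]
    - [[62,-2.2,0],[0,0,0.44]]
    - [[75,-2.2,5],[0,0,0.56]]
    - [[80.2,-2.2,15],[0,0,0.66]]
    - [[80.2,-2.2,30],[0,0,0.724]]
    - [[80.2,-2.2,45],[0,0,0.724]]
    - [[80.2,-2.2,60],[0,0,0.724]]
    - [[80.2,-2.2,70],[0,0,0.724]]
    - [[80.2,-2.2,75],[0,0,0.724]]
    - [[80.2,-2.2,75],[0,0,0.724]]
    - [[80.2,-2.2,75],[0,0,0.724]]

```text
clock: 8.85
ee_pos: [0.489, -0.2084, 0.1357]
orientation: [-180.0, 0.0, -132.1]
ft_force: [0.1, -0.2, -2.1]
finger_gap: 0.407
gripper_force: 59.9
```

Run:
```python
from h import *
s=ctrl.get_state(); print(s["q"],s["ee_pos"],s["orientation"],s["finger_gap"])
a=save("wrist","w4.png"); b=save("scene","s4.png")
a=cv2.resize(a[140:400,190:450],(400,400)); b=cv2.resize(b[190:270,180:260],(400,400),interpolation=cv2.INTER_CUBIC)
cv2.imwrite("pics/o5.png",np.hstack([a,b])[:,:,::-1])
```

```text
[-3.18692683e+01  1.92431207e+01 -1.51777355e+01  5.55714987e+01
  4.14524951e-03 -7.97792031e+01] [ 0.48902217 -0.20838978  0.13565428] [-1.79993212e+02  5.43602570e-03 -1.32090065e+02] 0.40656423661990215
```

View pics/o5.png

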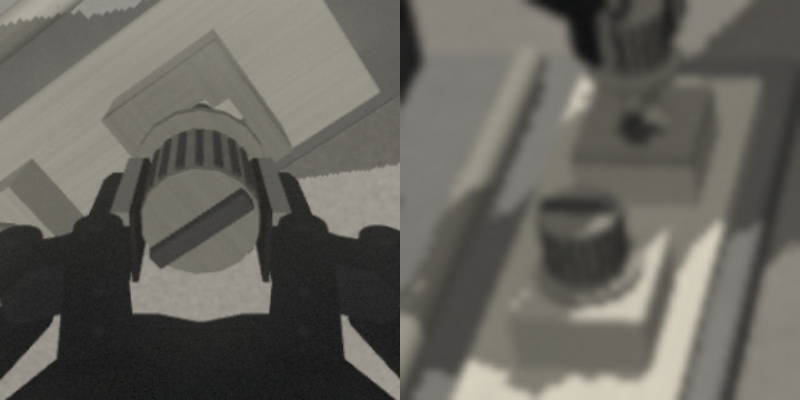

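Request:
play_rows:
  motion:
    - [[0.3,0.4,4],[0,0,0]]
    - [[0.3,0.4,8],[0,0,0]]
    - [[0.3,0.4,11],[0,0,0]]
    - [[0.3,0.4,14],[0,0,0]]
    - [[0.3,0.4,16],[0,0,0]]
    - [[0.3,0.4,18],[0,0,0]]
    - [[0.3,0.4,18],[0,0,0]]

```text
clock: 9.53
ee_pos: [0.4882, -0.209, 0.1169]
orientation: [180.0, -0.0, -132.1]
ft_force: [0.2, 0.1, -1.8]
finger_gap: 0.405
gripper_force: 59.9
```

Request:
play_rows:
  motion:
    - [[0,0,2],[0,0,0]]
    - [[0,0,4],[0,0,0]]
    - [[0,0,6],[0,0,0]]
    - [[0,0,8],[0,0,0]]
    - [[0,0,9],[0,0,0]]
    - [[0,0,10],[0,0,0]]
    - [[0,0,10],[0,0,0]]

```text
clock: 10.12
ee_pos: [0.4885, -0.2091, 0.1075]
orientation: [-180.0, 0.0, -132.1]
ft_force: [-2.7, 1.3, 7.3]
finger_gap: 0.402
gripper_force: 60.5
```

Request:
play_rows:
  motion:
    - [[0,0,1],[0,0,0]]
    - [[0,0,2],[0,0,0]]
    - [[0,0,3],[0,0,0]]
    - [[0,0,4],[0,0,0]]
    - [[0,0,4.5],[0,0,0]]
    - [[0,0,4.5],[0,0,0]]

```text
clock: 10.62
ee_pos: [0.4885, -0.2091, 0.104]
orientation: [-179.9, 0.0, -132.1]
ft_force: [-6.9, 3.3, 23.9]
finger_gap: 0.4
gripper_force: 62.4
```

Request:
play_rows:
  motion:
    - [[0.3,0.3,0],[0,0,0.05]]
    - [[0.3,0.3,0],[0,0,0.15]]
    - [[0.3,0.3,0],[0,0,0.25]]
    - [[0.3,0.3,0],[0,0,0.35]]
    - [[0.3,0.3,0],[0,0,0.45]]
    - [[0.3,0.3,0],[0,0,0.55]]
    - [[0.3,0.3,0],[0,0,0.65]]
    - [[0.3,0.3,0],[0,0,0.75]]
    - [[0.3,0.3,0],[0,0,0.8]]
    - [[0.3,0.3,0],[0,0,0.8]]

```text
clock: 11.45
ee_pos: [0.4888, -0.2097, 0.1041]
orientation: [-179.9, 0.1, -178.2]
ft_force: [-2.7, -0.1, 18.3]
finger_gap: 0.406
gripper_force: 61.7
```

Run:
```python
from rig import ctrl
s=ctrl.get_state();print(s)
```

```text
{'clock': 11.45, 'q': array([-3.19945691e+01,  2.06921889e+01, -1.83940808e+01,  5.07412500e+01,
       -7.67058398e-03, -3.38045840e+01]), 'dq': array([-0.09454897, -0.04857478, -0.04344306, -0.02057763, -0.02922485,
       -4.79206706]), 'tau': array([  0.28188553, -58.4537065 ,  29.01797354,  -1.00308761,
         0.11283816,   1.27782661]), 'ee_pos': array([ 0.48877994, -0.20965764,  0.10405169]), 'orientation': array([-1.79897664e+02,  1.39053181e-01, -1.78189872e+02]), 'ft_force': array([-2.70978258, -0.12742644, 18.28947098]), 'wrist_torque': array([ 0.21901814,  0.51053481, -0.08431231]), 'gripper_force': 61.74130082130432, 'finger_gap': 0.4064735914752478}
```

Request:
play_rows:
  motion:
    - [[0,0,0],[0,0,0.08]]
    - [[0,0,0],[0,0,0.18]]
    - [[0,0,0],[0,0,0.28]]
    - [[0,0,0],[0,0,0.38]]
    - [[0,0,0],[0,0,0.48]]
    - [[0,0,0],[0,0,0.58]]
    - [[0,0,0],[0,0,0.68]]
    - [[0,0,0],[0,0,0.76]]
    - [[0,0,0],[0,0,0.82]]
    - [[0,0,0],[0,0,0.86]]
    - [[0,0,0],[0,0,0.88]]
    - [[0,0,0],[0,0,0.9]]
    - [[0,0,0],[0,0,0.9]]

```text
clock: 12.53
ee_pos: [0.4891, -0.21, 0.1041]
orientation: [180.0, 0.2, 130.4]
ft_force: [-0.1, -1.8, 15.6]
finger_gap: 0.404
gripper_force: 61.5
```

Run:
```python
from h import *
s=ctrl.get_state();print(s["wrist_torque"],s["orientation"],s["ee_pos"])
a=save("wrist","w6.png"); b=save("scene","s6.png")
a=cv2.resize(a[140:400,190:450],(400,400)); b=cv2.resize(b[190:270,180:260],(400,400),interpolation=cv2.INTER_CUBIC)
cv2.imwrite("pics/o6.png",np.hstack([a,b])[:,:,::-1])
```

```text
[-0.17829565  0.12278582 -0.01519563] [179.95620747   0.2097708  130.3741877 ] [ 0.48908855 -0.20997338  0.10405211]
```

View pics/o6.png

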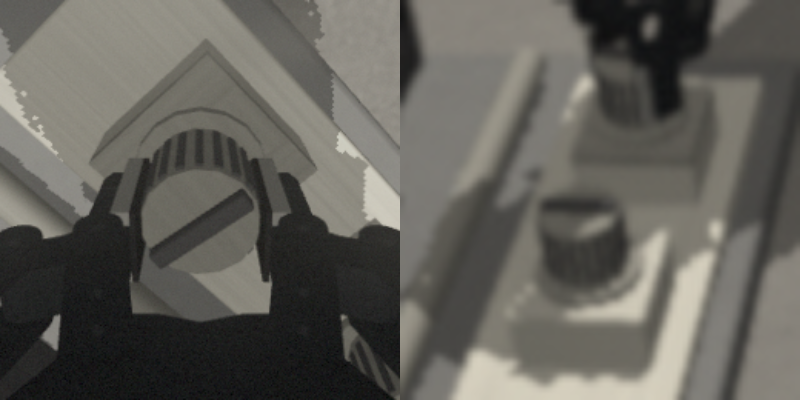

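The head turned with the fingers by about 97° without slipping, and it's flush like its neighbour. I'll give one last small turn to the stop and a little more push.

Request:
play_rows:
  motion:
    - [[0,0,0.5],[0,0,0.02]]
    - [[0,0,0.8],[0,0,0.04]]
    - [[0,0,0.8],[0,0,0.04]]
    - [[0,0,0.8],[0,0,0.04]]
    - [[0,0,0.8],[0,0,0.04]]
    - [[0,0,0.8],[0,0,0.04]]

```text
clock: 13.13
ee_pos: [0.4893, -0.2101, 0.104]
orientation: [179.9, 0.3, 128.2]
ft_force: [-3.1, -0.4, 27.9]
finger_gap: 0.404
gripper_force: 62.7
```

```bash
python3 -c "
from rig import ctrl
print(ctrl.sign_off())"
```

```text
the job is handed in; nothing more can be done
None
```

The round-knobbed clamp head is in the socket, turned about 99° clockwise, flange flush and still gripped (about 60 N) and pressed down; I handed the job in at about 13 s, and the sign-off returned no verdict.

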